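Make up two desk kits from the loose stock

ROBOT

A 7-joint arm with a two-finger parallel gripper is mounted at the origin on a cart in front of the work surface, level with it; the furniture and walls round the work are solid. World frame = base frame: x ahead of the robot, y to its left, z up, the work surface at z = 0. Lengths are in m, angles in rad, forces in N, time in s.
With the tool pointing down it reaches from about 0.425 to 0.925 m from the base axis. Payload 6.8 kg.
Tool frame: the origin (TCP) lies at the very end of the fingers, on their centre line; the grasp point (between the pads) lies bot.tcp_to_grasp behind it (bot.tcp_to_grasp is the distance from the TCP to the grasp point, in m); z points along the fingers, y is the line along which they close (so a half turn about z gives the same grasp; the last joint's range is limited). The gripper opens to 85 mm and grips with 20 to 120 N. Pads are 22 mm wide; open, the fingers measure 114 mm over their backs; the gripper's body (76 mm by 85 mm) begins 54 mm behind the grasp point. The pads swing forward as they close: fully open they stand 13 mm farther back than shut.
Start: joints at [1.198, 0.477, 0.022, 1.555, -0.011, 1.109, -0.083], TCP at [0.177, -0.651, 0.231] pointing down, gripper open.
Joint ranges: [-2.96, 2.96], [-0.34, 2.1], [-1.41, 1.46], [0.24, 2.44], [-1.37, 4.51], [0.17, 1.92], [-2.96, 2.96]. Speed limits (rad/s): [2.39, 2.39, 3.14, 3.14, 3.14, 3.14, 3.14].

INTERFACE

Orientations are given as a unit quaternion [w, x, y, z].
In Python, from station import bot gives the robot as it stands.
- The arm moves only by the tool servo_tool, never from a script. Its argument "motion" is a list that holds one entry, the list of rows, each a list of 7 numbers: the shift along the tool's x, y, z in m, then the turn, a rotation vector about the tool's x, y, z in units of 5 degrees (1.0 is 5 degrees), then the opening, from 0 (shut) to 1 (fully open). A call has 1 to 20 rows; each row is the pose to reach, as a shift and turn from the pose commanded when the call began, along the tool's axes at that moment; what a row does not reach only later rows make up. A row lasts 1/12 s, in which the tool goes at most 41.7 mm and 7.16 degrees, less where a joint would pass 70% of its speed; a pose out of reach is approached as far as the arm can. A call with a gripper value outside its range is refused whole. The fingers move at their own pace and stop on an object; "grip_force" is the grip in N (left out, the last holds). Time passes only in rows, so rows that repeat a pose let the fingers close. It gives the time, the measured TCP pose, the force, the opening and the grip force at its end, in the units of the state.
- bot.get_obs(): the state, without advancing time (a new reading comes with each control period).
- bot.read_camera(name): name is "side" or "top"; returns a dict with "img" (480x640x3 uint8, red, green, blue), "K" (3x3 intrinsics, pixels), "pose" (4x4, takes a point from camera to world coordinates). Camera axes: x right, y down, z forward; pixel columns grow to the right and rows downward; lengths in m; the calibration is good to about 2 mm. A picture is of the moment at which its call begins. There is no depth.
- bot.hand_in(): hands the job in; it is judged then, once.
The state is a dict: "t": time; "q": joint angles; "joint_vel": joint speeds; "joint_torque": joint torques, N m; "eef_pos": TCP position; "tool_rot": TCP orientation; "contact_force": force on the tool from outside, world axes, zero at the start; "torque": the same for the moment, N m; "gripper_width": opening from 0.0 (shut) to 1.0 (fully open); "grasp_force": force on a finger pad.
Only numpy, scipy, OpenCV 4.12 (cv2) and the standard library are available. Lean on these libraries where they do the work, as an engineer would, in place of code of your own. Each camera call takes 0.05 s, during which the arm holds its last target. There are 200 camera calls.

TASK

Make up two desk kits from the stock lying on the desk mat: the white tray with two compartments gets one of the large binder clips and the eraser, and the white tray with three compartments gets the other binder clip, the memory stick and the pencil sharpener. Put one thing in each compartment, set down on the compartment's floor the same way up as it is now, and do not push the mouse or the stapler out of place.

Things in the scene. Friction and masses are not known exactly. Their poses are not given: they have to be found in the camera images.
- tray2: fixed shallow white desk tray, no lid, 80 (x) by 133 (y) mm, with two equal compartments in a row along y. Origin: centre of its underside, z up. Floor 3 mm thick; outer walls and partitions 3 mm thick, their tops 10 mm above the underside. Compartments 74 (x) by 62 (y) mm inside, centres at x = 0, y = -32.5 and +32.5 mm. It lies on a grey desk mat whose top is at z = 2.5 mm, as does the stock
- tray3: fixed shallow white desk tray, no lid, 80 (x) by 198 (y) mm, with three equal compartments in a row along y. Origin: centre of its underside, z up. Floor 3 mm thick; outer walls and partitions 3 mm thick, their tops 10 mm above the underside. Compartments 74 (x) by 62 (y) mm inside, centres at x = 0, y = -65, 0 and +65 mm. It lies on a grey desk mat whose top is at z = 2.5 mm, as does the stock
- clip_a: large black binder clip standing on its spine, wire handles fanned upwards; one of two alike, either may go in either tray. Origin: centre of its underside, z up. Spine block 40 (x) x 22 (y) mm, 16 high; above it, 16 to 36 mm up, the handles: 22 wide along x, 42 along y. Rigid; grip the handles across x, fingertips 19 mm or more above the underside. 20 to 45 g
- clip_b: large black binder clip standing on its spine, wire handles fanned upwards; one of two alike, either may go in either tray. Origin: centre of its underside, z up. Spine block 40 (x) x 22 (y) mm, 16 high; above it, 16 to 36 mm up, the handles: 22 wide along x, 42 along y. Rigid; grip the handles across x, fingertips 19 mm or more above the underside. 20 to 45 g
- eraser: rubber eraser in a card sleeve, lying flat, 23 (x) x 58 (y) x 12 (z) mm. Origin: centre of its underside. Grip across x. 20 to 45 g
- usb_stick: dark red memory stick with a bare metal plug, lying flat, 18 (x) x 53 (y) x 8 (z) mm; the body runs from y = -14 to +26 mm, the plug (12 mm wide) from -26 to -14. Origin: centre of the underside. Grip across x. 20 to 45 g
- sharpener: small pale metal pencil sharpener with a dark top, 15 (x) x 25 (y) x 13 (z) mm. Origin: centre of its underside. Grip across x. 20 to 45 g
- mouse: dark computer mouse beside the stock, 112 (x) x 60 (y) x 38 (z) mm, a loose bystander: leave it where it is. Origin: centre of its underside. A computer and monitor, up to 0.5 m high, stand left of the mat: coming from the left, keep the tool within 0.35 m of the base axis, gripper turned edge-on to them, until y < -0.1
- stapler: black stapler beside the stock, 36 (x) x 145 (y) x 57 (z) mm, a loose bystander: leave it where it is. Origin: centre of its underside

How it is judged:
By the outcome, as a careful person would: the job done as asked, in the order asked, and still so for the second after the job is handed in, with the robot touching nothing.
It also fails if it takes over 102 s, if anything falls off the work surface, if the arm or the gripper's body presses on something with over 40 N, if the wrist force passes 120 N, or if a joint passes its speed limit or range.

## Working session

There is one attempt and no reset: what is moved stays moved. The work goes in short steps, Python scripts to look and compute and a tool call to move; the robot and the scene stay as the last step left them, time stands still between calls to the robot, and variables do not carry over. Pictures are saved under pics/ and viewed, at most 14 in all, crops included, and the job is handed in when it is done.

Besides the shell and the picture viewer there is one more tool, called after ">>>" by a JSON object that holds its "api" and its "payload". servo_tool: Moves the arm, as the interface text tells. Its arguments: {"type":"object","properties":{"motion":{"type":"array"},"grip_force":{"type":"number"}},"required":["motion"]}

```bash
mkdir -p pics; ls; python3 - <<'E'
from station import bot
import cv2,numpy as np
o=bot.get_obs()
for k,v in o.items(): print(k,np.round(v,4))
print(bot.tcp_to_grasp)
for n in("top","side"):
    c=bot.read_camera(n); cv2.imwrite(f"pics/{n}0.png",c["img"][:,:,::-1]); print(n,c["K"].tolist(),np.round(c["pose"],4).tolist())
E
```

```text
pics
t 0.0
q [ 1.1979  0.4778  0.0224  1.5565 -0.0115  1.1093 -0.0831]
joint_vel [-0.0005 -0.0005 -0.0016 -0.0005  0.0008 -0.0009  0.0007]
joint_torque [ 1.10000e-03 -5.96439e+01  1.60860e+00 -2.81200e+01  1.25000e-02
  9.40000e-03  0.00000e+00]
eef_pos [ 0.1765 -0.6509  0.2303]
tool_rot [-9.000e-04  9.912e-01  1.320e-01 -2.000e-04]
contact_force [-1.2059 -0.2224  0.0126]
torque [-0.0015 -0.021  -0.0395]
grasp_force 0.0
gripper_width 1.0031
0.0187
top [[575.8400187761497, 0.0, 314.34976961879414], [0.0, 575.8400187761497, 245.5183496332003], [0.0, 0.0, 1.0]] [[-0.0022, -0.9914, 0.1308, 0.3658], [-1.0, 0.0022, -0.0001, -0.2718], [-0.0002, -0.1308, -0.9914, 0.9403], [0.0, 0.0, 0.0, 1.0]]
side [[571.6262548114406, 0.0, 319.1402865751168], [0.0, 571.6262548114406, 242.08816562383416], [0.0, 0.0, 1.0]] [[0.9976, -0.0518, 0.0467, 0.463], [-0.068, -0.5751, 0.8152, -0.97], [-0.0154, -0.8164, -0.5772, 0.5146], [0.0, 0.0, 0.0, 1.0]]
```

View pics/top0.png

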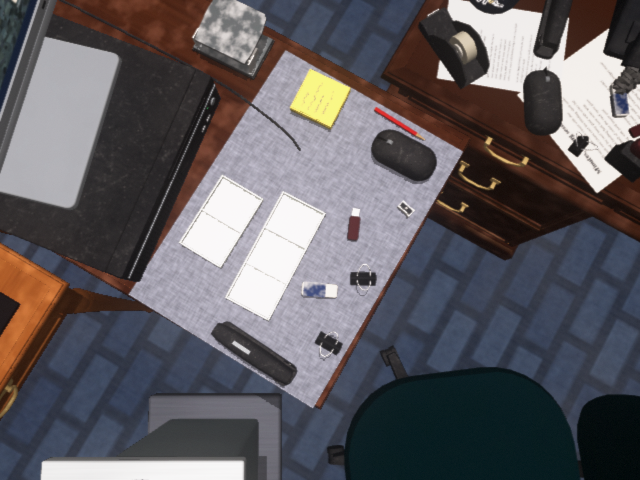

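View pics/side0.png

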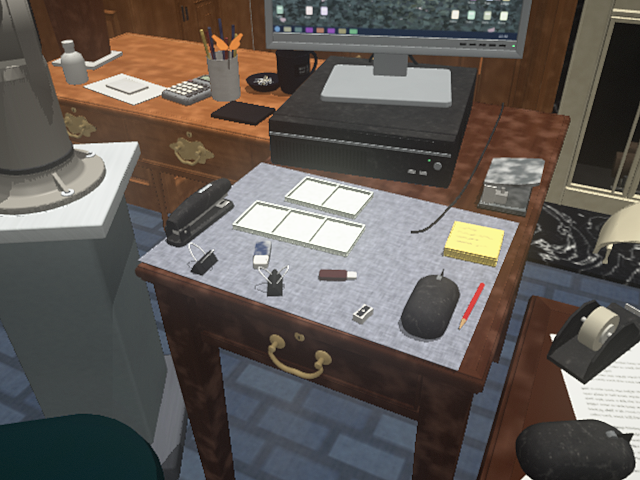

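The top view shows the trays at about (221,222) and (276,255), the eraser at (320,290), the clips at (363,279) and (328,344), the USB stick at (354,224) and the sharpener at (405,209). The mouse is at (404,155) and the stapler at (255,352).

```bash
cat > h.py <<'E'
import cv2,numpy as np
def ray(c,uv):
    K,P=c["K"],np.array(c["pose"]); d=P[:3,:3]@np.linalg.inv(K)@np.array([uv[0],uv[1],1.]); return P[:3,3],d
def onz(c,uv,z):
    o,d=ray(c,uv); return o+d*(z-o[2])/d[2]
def proj(c,p):
    P=np.linalg.inv(np.array(c["pose"])); q=np.array(c["K"])@(P[:3,:3]@np.array(p)+P[:3,3]); return q[:2]/q[2]
def rect(c,mask,z):
    """min-area rectangle of the mask cast on plane z: centre, size, yaw of long side, area"""
    cs,_=cv2.findContours(mask.astype(np.uint8),cv2.RETR_EXTERNAL,cv2.CHAIN_APPROX_NONE)
    out=[]
    for k in cs:
        if cv2.contourArea(k)<25: continue
        w=np.array([onz(c,p[0],z)[:2] for p in k],np.float32)
        (cx,cy),(a,b),t=cv2.minAreaRect(w)
        if b>a: a,b,t=b,a,t+90
        m=cv2.moments(k); out.append((round(m['m10']/m['m00'],1),round(m['m01']/m['m00'],1),round(cx,4),round(cy,4),round(a*1e3+1.6,1),round(b*1e3+1.6,1),round((t+90)%180-90,1)))
    return out
E
python3 - <<'E'
from station import bot
from h import *
c=bot.read_camera("top"); im=c["img"]; hsv=cv2.cvtColor(im,cv2.COLOR_RGB2HSV).astype(int); H,S,V=hsv[...,0],hsv[...,1],hsv[...,2]
roi=np.zeros(im.shape[:2],np.uint8); cv2.fillPoly(roi,[np.array([[290,60],[455,150],[316,400],[140,290]])],1); roi=roi>0
print("white");[print(r) for r in rect(c,roi&(V>225)&(S<25),.0125)]
print("dark");[print(r) for r in rect(c,roi&(V<60),.0185)]
print("red");[print(r) for r in rect(c,roi&((H<8)|(H>170))&(S>90),.0105)]
print("blue");[print(r) for r in rect(c,roi&(abs(H-115)<15)&(S>85),.0145)]
a=cv2.resize(im[190:370,280:450],None,fx=3.3,fy=3.3,interpolation=cv2.INTER_CUBIC); cv2.imwrite("pics/t1.png",a[:,:,::-1])
c=bot.read_camera("side"); a=cv2.resize(c["img"][225:335,150:390],None,fx=3.3,fy=3.3,interpolation=cv2.INTER_CUBIC); cv2.imwrite("pics/s1.png",a[:,:,::-1])
E
```

```text
white
(330.9, 290.2, 0.416, -0.2985, 20.9, 17.7, -0.3)
(355.3, 211.7, 0.5443, -0.3394, 13.3, 13.1, -0.7)
(275.0, 255.2, 0.474, -0.2086, 198.8, 80.8, -27.8)
(220.8, 220.5, 0.5306, -0.1192, 133.8, 80.9, -31.0)
dark
(328.2, 342.9, 0.3322, -0.2937, 40.2, 20.5, 60.4)
(219.9, 337.7, 0.3411, -0.1223, 31.3, 9.3, 59.5)
(265.8, 358.0, 0.3196, -0.1771, 145.6, 29.6, 58.5)
(362.6, 278.4, 0.434, -0.3497, 40.2, 19.2, 89.9)
(403.7, 155.0, 0.6382, -0.4193, 110.9, 62.1, 61.0)
red
(353.3, 227.7, 0.5178, -0.3357, 38.4, 16.8, -7.3)
(395.0, 120.9, 0.6988, -0.4077, 83.2, 9.7, 56.6)
blue
(314.1, 290.5, 0.4158, -0.2724, 32.5, 15.6, -80.7)
```

View pics/t1.png

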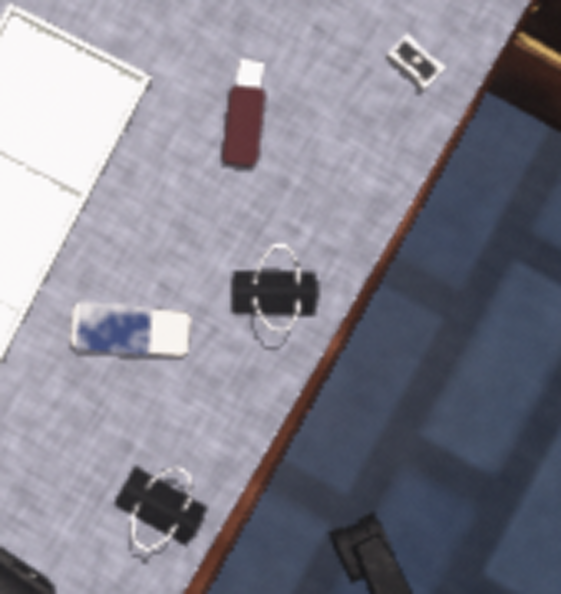

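View pics/s1.png

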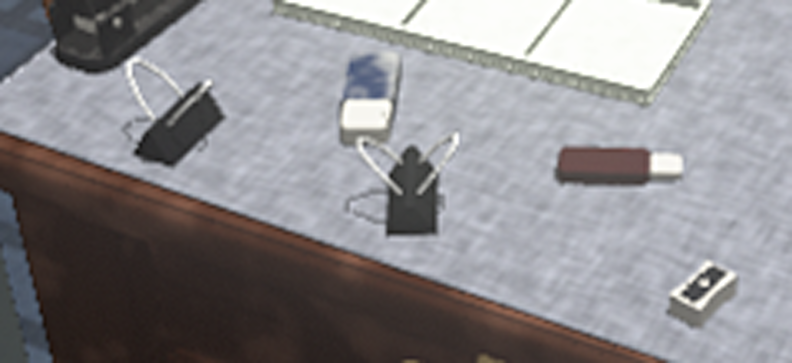

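The crops show both clips upright. In the first crop the handles bow along world x on the clip near (275,293), and they are rotated on the clip near (160,505). The eraser, stick and sharpener lie flat. Next I'll measure the three small items and write a move planner.

```bash
cat >> h.py <<'E'
def rel(bot,p,yang):
    """shift (m, tool axes) and turn (5 deg units) to TCP p, pointing down, with closing line at world angle yang deg (mod 180)"""
    from scipy.spatial.transform import Rotation as R
    o=bot.get_obs(); w,x,y,z=o["tool_rot"]; A=R.from_quat([x,y,z,w]); best=None
    for k in(0,180):
        f=np.radians(yang+90+k); c,s=np.cos(f),np.sin(f)
        B=R.from_matrix(np.array([[c,s,0],[s,-c,0],[0,0,-1.]])); v=(A.inv()*B).as_rotvec()
        if best is None or np.linalg.norm(v)<np.linalg.norm(best): best=v
    print("t",round(o["t"],2),"tcp",np.round(o["eef_pos"],4),"shift",np.round(A.inv().apply(np.array(p)-o["eef_pos"]),4),"turn",np.round(np.degrees(best)/5,2))
E
python3 - <<'E'
from station import bot
from h import *
c=bot.read_camera("top"); im=c["img"]; hsv=cv2.cvtColor(im,cv2.COLOR_RGB2HSV).astype(int); H,S,V=hsv[...,0],hsv[...,1],hsv[...,2]
def box(u0,v0,u1,v1):
    m=np.zeros(im.shape[:2],bool); m[v0:v1,u0:u1]=1; return m
print(np.median(S[230:250,370:390]),np.median(V[230:250,370:390]),V[230:250,370:390].min(),V[230:250,370:390].max())
w=(V>215)&(S<30)
print("er",rect(c,box(295,275,343,306)&(w|((S>60)&(abs(H-115)<20))),.0145))
print("usb",rect(c,box(340,200,368,246)&(w|(((H<10)|(H>168))&(S>70))),.0105))
print("sh",rect(c,box(393,196,418,220)&((V>205)&(S<25)|(V<100)),.0155))
rel(bot,[.434,-.3497,.1],89.9)
E
```

```text
19.0 181.0 167 201
er [(314.2, 290.2, 0.4149, -0.2719, 34.3, 17.7, -80.7), (331.0, 290.1, 0.4156, -0.2986, 21.7, 19.6, -5.5)]
usb [(353.7, 225.0, 0.5247, -0.3365, 53.5, 17.3, -7.0)]
sh [(406.2, 206.7, 0.549, -0.4209, 25.9, 16.5, 47.2)]
t 0.25 tcp [ 0.1766 -0.6512  0.2309] shift [ 0.3274 -0.2235  0.131 ] turn [-0.01  0.    3.05]
```

>>> {"api": "servo_tool", "payload": {"motion": [[[0.013,-0.009,0.005,0,0,0.1,0.6],[0.039,-0.027,0.016,0,0,0.4,0.6],[0.066,-0.045,0.026,0,0,0.6,0.6],[0.099,-0.067,0.039,0,0,0.9,0.6],[0.132,-0.09,0.052,0,0,1.2,0.6],[0.165,-0.112,0.066,0,0,1.5,0.6],[0.198,-0.135,0.079,0,0,1.8,0.6],[0.231,-0.157,0.092,0,0,2.1,0.6],[0.258,-0.176,0.103,0,0,2.4,0.6],[0.284,-0.194,0.114,0,0,2.6,0.6],[0.304,-0.208,0.122,0,0,2.8,0.6],[0.318,-0.218,0.127,0,0,3.0,0.6],[0.325,-0.222,0.13,0,0,3.05,0.6],[0.327,-0.2235,0.131,0,0,3.05,0.6],[0.327,-0.2235,0.131,0,0,3.05,0.6],[0.327,-0.2235,0.131,0,0,3.05,0.6]]], "grip_force": 40}}

```text
t: 1.58
eef_pos: [0.4329, -0.3517, 0.1006]
tool_rot: [0.0, 1.0, -0.001, -0.0]
contact_force: [-0.9, -0.3, -0.8]
gripper_width: 0.602
grasp_force: 0.0
```

```bash
python3 - <<'E'
from station import bot
from h import *
rel(bot,[.434,-.3497,.023],89.9)
o=bot.get_obs(); print(o["gripper_width"],o["contact_force"],np.round(o["q"],2))
E
```

```text
t 1.58 tcp [ 0.4329 -0.3517  0.1006] shift [ 0.0011 -0.0021  0.0776] turn [ 0.01  0.   -0.01]
0.6019208128142702 [-0.93530863 -0.27424319 -0.82331916] [ 0.59  0.45 -0.03  1.95  0.02  0.74 -1.02]
```

>>> {"api": "servo_tool", "payload": {"motion": [[[0.001,-0.002,0.012,0,0,0,0.6],[0.001,-0.002,0.03,0,0,0,0.6],[0.001,-0.002,0.048,0,0,0,0.6],[0.001,-0.002,0.063,0,0,0,0.6],[0.001,-0.002,0.073,0,0,0,0.6],[0.001,-0.002,0.077,0,0,0,0.6],[0.001,-0.002,0.077,0,0,0,0.6],[0.001,-0.002,0.077,0,0,0,0.4],[0.001,-0.002,0.077,0,0,0,0.3],[0.001,-0.002,0.077,0,0,0,0.2],[0.001,-0.002,0.077,0,0,0,0.1],[0.001,-0.002,0.077,0,0,0,0],[0.001,-0.002,0.077,0,0,0,0],[0.001,-0.002,0.077,0,0,0,0],[0.001,-0.002,0.077,0,0,0,0],[0.001,-0.002,0.077,0,0,0,0]]]}}

```text
t: 2.92
eef_pos: [0.4354, -0.3488, 0.0244]
tool_rot: [0.001, 1.0, -0.001, 0.001]
contact_force: [-2.0, 0.6, 7.0]
gripper_width: 0.216
grasp_force: 39.5
```

>>> {"api": "servo_tool", "payload": {"motion": [[[0,0,-0.008,0,0,0,0],[0,0,-0.022,0,0,0,0],[0,0,-0.042,0,0,0,0],[0,0,-0.062,0,0,0,0],[0,0,-0.075,0,0,0,0],[0,0,-0.08,0,0,0,0],[0,0,-0.08,0,0,0,0]]]}}

```text
t: 3.5
eef_pos: [0.4355, -0.3487, 0.1048]
tool_rot: [0.001, 1.0, -0.001, 0.001]
contact_force: [-0.1, 0.3, -1.0]
gripper_width: 0.216
grasp_force: 38.9
```

```bash
python3 - <<'E'
from station import bot
from h import *
rel(bot,[.5027,-.1025,.1],-31)
o=bot.get_obs(); print(o["gripper_width"],o["grasp_force"],o["contact_force"])
c=bot.read_camera("side"); a=cv2.resize(c["img"][60:330,130:450],None,fx=2,fy=2); cv2.imwrite("pics/s2.png",a[:,:,::-1])
c=bot.read_camera("top");im=c["img"]; hsv=cv2.cvtColor(im,cv2.COLOR_RGB2HSV).astype(int); H,S,V=hsv[...,0],hsv[...,1],hsv[...,2]
m=np.zeros(im.shape[:2],bool); m[276:306,296:343]=1
m=cv2.morphologyEx((m&((V>207)|(S>42)|(V<120))).astype(np.uint8),cv2.MORPH_CLOSE,np.ones((5,5)))
print(rect(c,m,.0145))
E
```

```text
t 3.5 tcp [ 0.4355 -0.3487  0.1048] shift [ 0.0668 -0.2463  0.0046] turn [  0.03  -0.02 -11.82]
0.21640445282687235 38.861662232957315 [-0.14357143  0.26935487 -0.95579332]
[(312.8, 289.6, 0.4205, -0.2664, 65.0, 33.4, -32.8)]
```

View pics/s2.png

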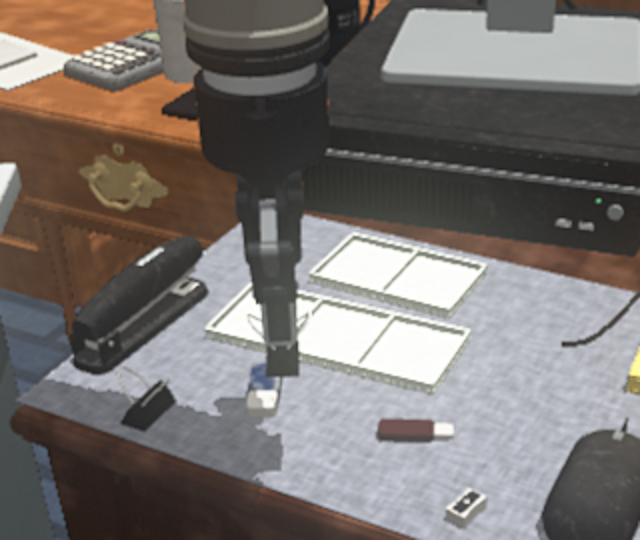

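The side view shows the clip hanging upright in the fingers at about (285,340). Both trays are clear.

>>> {"api": "servo_tool", "payload": {"motion": [[[0.002,-0.007,0,0,0,-0.3,0],[0.006,-0.022,0,0,0,-1.0,0],[0.011,-0.041,0.001,0,0,-2.0,0],[0.017,-0.063,0.001,0,0,-3.0,0],[0.023,-0.086,0.001,0,0,-4.1,0],[0.029,-0.108,0.002,0,0,-5.2,0],[0.035,-0.13,0.002,0,0,-6.3,0],[0.042,-0.153,0.002,0,0,-7.4,0],[0.048,-0.175,0.003,0,0,-8.5,0],[0.053,-0.196,0.003,0,0,-9.5,0],[0.058,-0.215,0.004,0,0,-10.4,0],[0.062,-0.231,0.004,0,0,-11.1,0],[0.065,-0.241,0.004,0,0,-11.6,0],[0.067,-0.246,0.004,0,0,-11.8,0],[0.067,-0.246,0.004,0,0,-11.8,0],[0.067,-0.246,0.004,0,0,-11.8,0]]]}}

```text
t: 4.93
eef_pos: [0.502, -0.1029, 0.0992]
tool_rot: [0.0, 0.871, 0.491, -0.0]
contact_force: [-0.3, -0.6, 0.1]
gripper_width: 0.215
grasp_force: 38.9
```

```bash
python3 - <<'E'
from station import bot
from h import *
rel(bot,[.5027,-.1025,.028],-31)
E
```

```text
t 4.93 tcp [ 0.502  -0.1029  0.0992] shift [0.0008 0.0004 0.0712] turn [-0.    0.01 -0.03]
```

>>> {"api": "servo_tool", "payload": {"motion": [[[0.001,0,0.01,0,0,0,0],[0.001,0,0.025,0,0,0,0],[0.001,0,0.042,0,0,0,0],[0.001,0,0.056,0,0,0,0],[0.001,0,0.064,0,0,0,0],[0.001,0,0.068,0,0,0,0],[0.001,0,0.07,0,0,0,0],[0.001,0,0.071,0,0,0,0],[0.001,0,0.071,0,0,0,0],[0.001,0,0.071,0,0,0,0]]]}}

```text
t: 5.77
eef_pos: [0.5031, -0.1016, 0.0289]
tool_rot: [0.0, 0.871, 0.492, 0.0]
contact_force: [0.1, 0.2, -0.8]
gripper_width: 0.218
grasp_force: 38.9
```

>>> {"api": "servo_tool", "payload": {"motion": [[[0,0,0.001,0,0,0,0],[0,0,0.0015,0,0,0,0],[0,0,0.0015,0,0,0,0],[0,0,0.0015,0,0,0,0.22],[0,0,0.0015,0,0,0,0.28],[0,0,0.0015,0,0,0,0.34],[0,0,0.0015,0,0,0,0.4],[0,0,0.0015,0,0,0,0.45],[0,0,0.0015,0,0,0,0.45],[0,0,0.0015,0,0,0,0.45],[0,0,-0.005,0,0,0,0.45],[0,0,-0.02,0,0,0,0.45],[0,0,-0.04,0,0,0,0.45],[0,0,-0.06,0,0,0,0.45],[0,0,-0.075,0,0,0,0.45],[0,0,-0.08,0,0,0,0.45]]]}}

```text
t: 7.1
eef_pos: [0.5041, -0.1016, 0.1109]
tool_rot: [0.001, 0.871, 0.492, 0.002]
contact_force: [0.1, 1.0, 0.6]
gripper_width: 0.451
grasp_force: 0.0
```

```bash
python3 - <<'E'
from station import bot
from h import *
c=bot.read_camera("top");im=c["img"]; cv2.imwrite("pics/t3.png",cv2.resize(im[130:380,150:430],None,fx=2.2,fy=2.2)[:,:,::-1])
rel(bot,[.4155,-.280,.1],-4)
E
```

```text
t 7.15 tcp [ 0.5041 -0.1016  0.1107] shift [-0.1985  0.0162  0.0105] turn [ 0.05 -0.01 -5.42]
```

View pics/t3.png

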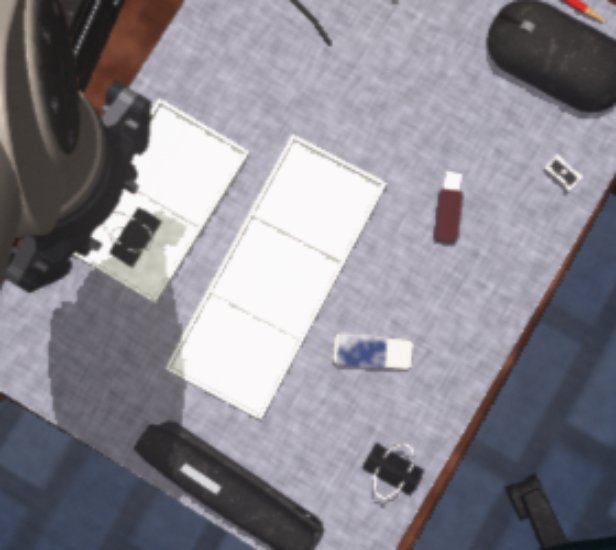

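The clip stands in the near compartment of tray2, at about (135,238) in the crop. The eraser is clear of it at (373,352).

```bash
python3 - <<'E'
from station import bot
from h import *
c=bot.read_camera("top");im=c["img"]; hsv=cv2.cvtColor(im,cv2.COLOR_RGB2HSV).astype(int); H,S,V=hsv[...,0],hsv[...,1],hsv[...,2]
for th in((207,42),(212,50)):
    m=np.zeros(im.shape[:2],bool); m[276:306,296:343]=1
    m=cv2.morphologyEx((m&((V>th[0])|(S>th[1]))).astype(np.uint8),cv2.MORPH_CLOSE,np.ones((7,7)))
    R=rect(c,m,.0145); print(R)
m=np.zeros(im.shape[:2],bool); m[196:222,392:422]=1
m=cv2.morphologyEx((m&((V>207)|(V<120))).astype(np.uint8),cv2.MORPH_CLOSE,np.ones((5,5)))
print(rect(c,m,.0155))
E
```

```text
[(318.8, 289.3, 0.4166, -0.2792, 58.2, 25.1, 84.2)]
[(318.9, 289.5, 0.4176, -0.28, 57.9, 24.1, 89.9)]
[(405.1, 208.3, 0.5485, -0.42, 25.8, 19.3, 44.7)]
```

>>> {"api": "servo_tool", "payload": {"motion": [[[-0.006,0,0,0,0,-0.2,0.5],[-0.018,0.002,0.001,0,0,-0.6,0.5],[-0.036,0.003,0.002,0,0,-1.1,0.5],[-0.056,0.005,0.004,0,0,-1.6,0.5],[-0.078,0.007,0.007,0,0,-2.2,0.5],[-0.1,0.009,0.01,0,0,-2.8,0.5],[-0.122,0.011,0.014,0,0,-3.4,0.5],[-0.144,0.013,0.02,0,0,-4.0,0.5],[-0.164,0.014,0.026,0,0,-4.5,0.5],[-0.18,0.016,0.032,0,0,-4.9,0.5],[-0.191,0.017,0.037,0,0,-5.2,0.5],[-0.196,0.017,0.04,0,0,-5.4,0.5],[-0.1975,0.017,0.04,0,0,-5.4,0.5],[-0.1975,0.017,0.04,0,0,-5.4,0.5],[-0.1975,0.017,0.04,0,0,-5.4,0.5]]]}}

```text
t: 8.45
eef_pos: [0.4157, -0.2784, 0.0682]
tool_rot: [-0.0, 0.732, 0.682, 0.0]
contact_force: [0.2, 0.9, -0.1]
gripper_width: 0.504
grasp_force: 0.0
```

```bash
python3 - <<'E'
from station import bot
from h import *
rel(bot,[.4168,-.2795,.007],-4)
E
```

```text
t 8.45 tcp [ 0.4157 -0.2784  0.0682] shift [-0.001   0.0012  0.0612] turn [ 0.   -0.01 -0.01]
```

>>> {"api": "servo_tool", "payload": {"motion": [[[-0.001,0.001,0.01,0,0,0,0.5],[-0.001,0.001,0.025,0,0,0,0.5],[-0.001,0.001,0.04,0,0,0,0.5],[-0.001,0.001,0.052,0,0,0,0.5],[-0.001,0.001,0.058,0,0,0,0.5],[-0.001,0.001,0.061,0,0,0,0.5],[-0.001,0.001,0.061,0,0,0,0.5],[-0.001,0.001,0.061,0,0,0,0.4],[-0.001,0.001,0.061,0,0,0,0.3],[-0.001,0.001,0.061,0,0,0,0.2],[-0.001,0.001,0.061,0,0,0,0.1],[-0.001,0.001,0.061,0,0,0,0],[-0.001,0.001,0.061,0,0,0,0],[-0.001,0.001,0.061,0,0,0,0],[-0.001,0.001,0.061,0,0,0,0]]]}}

```text
t: 9.7
eef_pos: [0.4167, -0.2807, 0.0081]
tool_rot: [0.001, 0.732, 0.681, 0.0]
contact_force: [-1.1, 1.4, 7.3]
gripper_width: 0.255
grasp_force: 39.8
```

>>> {"api": "servo_tool", "payload": {"motion": [[[0,0,-0.008,0,0,0,0],[0,0,-0.022,0,0,0,0],[0,0,-0.042,0,0,0,0],[0,0,-0.062,0,0,0,0],[0,0,-0.075,0,0,0,0],[0,0,-0.08,0,0,0,0],[0,0,-0.08,0,0,0,0]]]}}

```text
t: 10.28
eef_pos: [0.4168, -0.281, 0.0887]
tool_rot: [0.001, 0.732, 0.681, 0.0]
contact_force: [0.2, -1.0, -0.9]
gripper_width: 0.248
grasp_force: 39.2
```

```bash
python3 - <<'E'
from station import bot
from h import *
rel(bot,[.5585,-.1359,.08],-31)
E
```

```text
t 10.28 tcp [ 0.4168 -0.281   0.0887] shift [0.1549 0.1309 0.0088] turn [0.03 0.01 5.38]
```

>>> {"api": "servo_tool", "payload": {"motion": [[[0.005,0.004,0,0,0,0.2,0],[0.014,0.012,0,0,0,0.5,0],[0.028,0.024,0,0,0,1.0,0],[0.044,0.037,0,0,0,1.5,0],[0.061,0.052,0,0,0,2.1,0],[0.078,0.066,0,0,0,2.7,0],[0.095,0.08,0,0,0,3.3,0],[0.112,0.095,0,0,0,3.9,0],[0.128,0.108,0,0,0,4.4,0],[0.141,0.119,0,0,0,4.9,0],[0.15,0.127,0,0,0,5.2,0],[0.154,0.13,0,0,0,5.4,0],[0.155,0.131,0,0,0,5.4,0],[0.155,0.131,0,0,0,5.4,0],[0.155,0.131,0,0,0,5.4,0]]]}}

```text
t: 11.53
eef_pos: [0.5568, -0.1361, 0.0868]
tool_rot: [-0.0, 0.871, 0.492, -0.001]
contact_force: [-0.5, -0.4, -0.7]
gripper_width: 0.253
grasp_force: 39.2
```

```bash
python3 - <<'E'
from station import bot
from h import *
rel(bot,[.5585,-.1359,.0115],-31)
E
```

```text
t 11.53 tcp [ 0.5568 -0.1361  0.0868] shift [0.0012 0.0014 0.0753] turn [-0.01  0.01 -0.02]
```

>>> {"api": "servo_tool", "payload": {"motion": [[[0.001,0.001,0.01,0,0,0,0],[0.001,0.001,0.026,0,0,0,0],[0.001,0.001,0.044,0,0,0,0],[0.001,0.001,0.059,0,0,0,0],[0.001,0.001,0.067,0,0,0,0],[0.001,0.001,0.072,0,0,0,0],[0.001,0.001,0.0745,0,0,0,0],[0.001,0.001,0.0755,0,0,0,0],[0.001,0.001,0.0755,0,0,0,0],[0.001,0.001,0.0755,0,0,0,0]]]}}

```text
t: 12.37
eef_pos: [0.5598, -0.135, 0.0125]
tool_rot: [0.0, 0.871, 0.492, 0.0]
contact_force: [-0.8, 0.3, -0.5]
gripper_width: 0.255
grasp_force: 39.2
```

>>> {"api": "servo_tool", "payload": {"motion": [[[-0.001,0,0.001,0,0,0,0],[-0.001,0,0.0015,0,0,0,0],[-0.001,0,0.0015,0,0,0,0],[-0.001,0,0.0015,0,0,0,0.26],[-0.001,0,0.0015,0,0,0,0.29],[-0.001,0,0.0015,0,0,0,0.32],[-0.001,0,0.0015,0,0,0,0.33],[-0.001,0,0.0015,0,0,0,0.33],[-0.001,0,0.0015,0,0,0,0.33],[-0.001,0,-0.003,0,0,0,0.33],[-0.001,0,-0.015,0,0,0,0.33],[-0.001,0,-0.035,0,0,0,0.33],[-0.001,0,-0.055,0,0,0,0.4],[-0.001,0,-0.075,0,0,0,0.5],[-0.001,0,-0.09,0,0,0,0.6],[-0.001,0,-0.095,0,0,0,0.6]]]}}

```text
t: 13.7
eef_pos: [0.5605, -0.1359, 0.1104]
tool_rot: [0.002, 0.871, 0.492, 0.002]
contact_force: [0.4, 0.6, -0.2]
gripper_width: 0.604
grasp_force: 0.0
```

```bash
python3 - <<'E'
from station import bot
from h import *
rel(bot,[.3322,-.2937,.1],60.4)
print(np.round(bot.get_obs()["q"],2))
E
```

```text
t 13.7 tcp [ 0.5605 -0.1359  0.1104] shift [-0.253  -0.1141  0.0094] turn [ 0.03 -0.06 17.7 ]
[ 0.37  0.48 -0.31  1.89  0.2   0.8  -0.58]
```

>>> {"api": "servo_tool", "payload": {"motion": [[[-0.005,-0.002,0,0,0,0.3,0.6],[-0.014,-0.006,0,0,0,1.0,0.6],[-0.028,-0.013,0,0,0,2.0,0.6],[-0.045,-0.02,0,0,0,3.2,0.6],[-0.064,-0.029,0,0,0,4.5,0.6],[-0.083,-0.037,0,0,0,5.8,0.6],[-0.102,-0.046,0,0,0,7.1,0.6],[-0.12,-0.054,0,0,0,8.4,0.6],[-0.139,-0.063,0,0,0,9.7,0.6],[-0.157,-0.071,0,0,0,11.0,0.6],[-0.176,-0.079,0,0,0,12.3,0.6],[-0.194,-0.088,0,0,0,13.6,0.6],[-0.213,-0.096,0,0,0,14.9,0.6],[-0.23,-0.104,0,0,0,16.1,0.6],[-0.242,-0.109,0,0,0,17.0,0.6],[-0.25,-0.113,0,0,0,17.5,0.6],[-0.253,-0.114,0,0,0,17.7,0.6],[-0.253,-0.114,0,0,0,17.7,0.6],[-0.253,-0.114,0,0,0,17.7,0.6]]]}}

```text
t: 15.28
eef_pos: [0.3309, -0.2931, 0.1066]
tool_rot: [-0.0, 0.967, -0.254, 0.0]
contact_force: [0.6, -0.6, -0.0]
gripper_width: 0.602
grasp_force: 0.0
```

```bash
python3 - <<'E'
from station import bot
from h import *
rel(bot,[.3322,-.2937,.024],60.4)
print(np.round(bot.get_obs()["q"],2))
E
```

```text
t 15.28 tcp [ 0.3309 -0.2931  0.1066] shift [ 0.0014 -0.0001  0.0826] turn [-0.    0.    0.03]
[ 0.51  0.28  0.09  2.21 -0.04  0.65 -1.46]
```

>>> {"api": "servo_tool", "payload": {"motion": [[[0.001,0,0.012,0,0,0,0.6],[0.001,0,0.03,0,0,0,0.6],[0.001,0,0.05,0,0,0,0.6],[0.001,0,0.067,0,0,0,0.6],[0.001,0,0.077,0,0,0,0.6],[0.001,0,0.0815,0,0,0,0.6],[0.001,0,0.0825,0,0,0,0.6],[0.001,0,0.0825,0,0,0,0.4],[0.001,0,0.0825,0,0,0,0.3],[0.001,0,0.0825,0,0,0,0.2],[0.001,0,0.0825,0,0,0,0.1],[0.001,0,0.0825,0,0,0,0],[0.001,0,0.0825,0,0,0,0],[0.001,0,0.0825,0,0,0,0],[0.001,0,0.0825,0,0,0,0],[0.001,0,0.0825,0,0,0,0]]]}}

```text
t: 16.62
eef_pos: [0.3319, -0.2944, 0.0252]
tool_rot: [0.0, 0.967, -0.255, 0.001]
contact_force: [-0.9, 0.8, 7.2]
gripper_width: 0.214
grasp_force: 39.3
```

>>> {"api": "servo_tool", "payload": {"motion": [[[0,0,-0.008,0,0,0,0],[0,0,-0.022,0,0,0,0],[0,0,-0.042,0,0,0,0],[0,0,-0.062,0,0,0,0],[0,0,-0.08,0,0,0,0],[0,0,-0.09,0,0,0,0],[0,0,-0.09,0,0,0,0]]]}}

```text
t: 17.2
eef_pos: [0.3326, -0.2949, 0.1169]
tool_rot: [0.001, 0.967, -0.255, 0.002]
contact_force: [0.7, -0.7, 0.1]
gripper_width: 0.21
grasp_force: 38.4
```

```bash
python3 - <<'E'
from station import bot
from h import *
rel(bot,[.4165,-.1783,.1],-27.8)
E
```

```text
t 17.2 tcp [ 0.3326 -0.2949  0.1169] shift [ 0.0153 -0.1428  0.017 ] turn [-0.04 -0.05 17.64]
```

>>> {"api": "servo_tool", "payload": {"motion": [[[0,-0.003,0,0,0,-0.4,0],[0.001,-0.009,0,0,0,-1.2,0],[0.002,-0.018,0.001,0,0,-2.3,0],[0.003,-0.028,0.002,0,0,-3.6,0],[0.004,-0.038,0.003,0,0,-4.9,0],[0.005,-0.048,0.004,0,0,-6.2,0],[0.006,-0.058,0.005,0,0,-7.5,0],[0.007,-0.068,0.006,0,0,-8.8,0],[0.008,-0.078,0.007,0,0,-10.1,0],[0.009,-0.089,0.008,0,0,-11.4,0],[0.01,-0.099,0.01,0,0,-12.7,0],[0.012,-0.109,0.011,0,0,-14.0,0],[0.013,-0.119,0.012,0,0,-15.3,0],[0.014,-0.129,0.013,0,0,-16.6,0],[0.015,-0.136,0.014,0,0,-17.5,0],[0.015,-0.141,0.015,0,0,-18.1,0],[0.015,-0.143,0.015,0,0,-18.35,0],[0.015,-0.143,0.015,0,0,-18.35,0],[0.015,-0.143,0.015,0,0,-18.35,0]]]}}

```text
t: 18.78
eef_pos: [0.4144, -0.177, 0.0988]
tool_rot: [-0.0, 0.857, 0.516, -0.0]
contact_force: [-0.2, 0.4, 0.3]
gripper_width: 0.209
grasp_force: 38.4
```

```bash
python3 - <<'E'
from station import bot
from h import *
rel(bot,[.4165,-.1783,.0285],-27.8)
E
```

```text
t 18.78 tcp [ 0.4144 -0.177   0.0988] shift [-0.0002  0.0025  0.0703] turn [-0.01  0.   -0.01]
```

>>> {"api": "servo_tool", "payload": {"motion": [[[0,0.001,0.01,0,0,0,0],[0,0.001,0.025,0,0,0,0],[0,0.001,0.042,0,0,0,0],[0,0.001,0.056,0,0,0,0],[0,0.001,0.064,0,0,0,0],[0,0.001,0.068,0,0,0,0],[0,0.001,0.07,0,0,0,0],[0,0.001,0.0705,0,0,0,0],[0,0.001,0.0705,0,0,0,0],[0,0.001,0.0705,0,0,0,0]]]}}

```text
t: 19.62
eef_pos: [0.4163, -0.1777, 0.0294]
tool_rot: [0.0, 0.856, 0.516, 0.0]
contact_force: [1.2, -1.2, 0.3]
gripper_width: 0.211
grasp_force: 38.4
```

>>> {"api": "servo_tool", "payload": {"motion": [[[0,0,0.001,0,0,0,0],[0,0,0.0014,0,0,0,0],[0,0,0.0014,0,0,0,0],[0,0,0.0014,0,0,0,0.22],[0,0,0.0014,0,0,0,0.28],[0,0,0.0014,0,0,0,0.34],[0,0,0.0014,0,0,0,0.4],[0,0,0.0014,0,0,0,0.45],[0,0,0.0014,0,0,0,0.45],[0,0,0.0014,0,0,0,0.45],[0,0,-0.005,0,0,0,0.45],[0,0,-0.02,0,0,0,0.45],[0,0,-0.04,0,0,0,0.45],[0,0,-0.06,0,0,0,0.45],[0,0,-0.075,0,0,0,0.45],[0,0,-0.08,0,0,0,0.45]]]}}

```text
t: 20.95
eef_pos: [0.4171, -0.1779, 0.1112]
tool_rot: [0.001, 0.856, 0.516, 0.001]
contact_force: [0.2, -0.5, 0.2]
gripper_width: 0.454
grasp_force: 0.0
```

```bash
python3 - <<'E'
from station import bot
from h import *
c=bot.read_camera("side"); a=cv2.resize(c["img"][130:340,150:490],None,fx=2.3,fy=2.3); cv2.imwrite("pics/s4.png",a[:,:,::-1])
rel(bot,[.5247,-.3365,.07],83)
E
```

```text
t 21.0 tcp [ 0.4171 -0.178   0.111 ] shift [-0.09    0.169   0.0416] turn [ 0.04 -0.03 13.83]
```

View pics/s4.png

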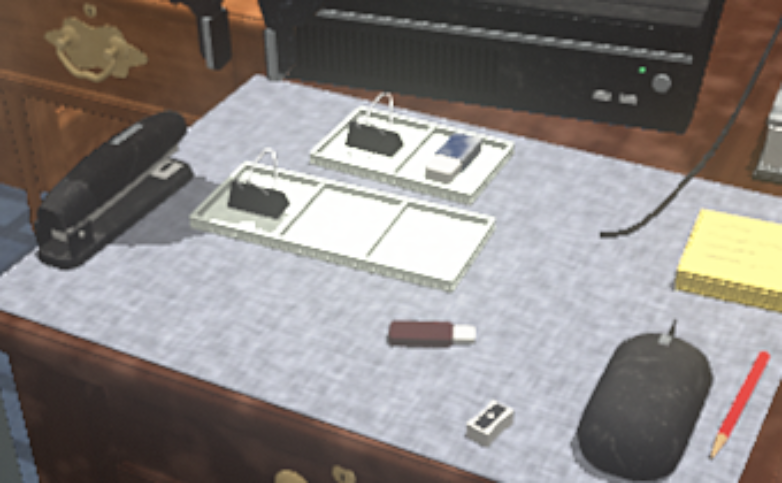

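The side view shows clip and eraser in tray2 and the second clip in tray3's near compartment. The stapler and mouse have not moved.

>>> {"api": "servo_tool", "payload": {"motion": [[[-0.002,0.003,0,0,0,0.3,0.45],[-0.006,0.01,0,0,0,0.9,0.45],[-0.011,0.02,0.001,0,0,1.7,0.45],[-0.018,0.033,0.003,0,0,2.8,0.45],[-0.026,0.047,0.006,0,0,4.0,0.45],[-0.034,0.062,0.009,0,0,5.2,0.45],[-0.042,0.076,0.012,0,0,6.4,0.45],[-0.05,0.091,0.016,0,0,7.6,0.45],[-0.058,0.105,0.02,0,0,8.8,0.45],[-0.066,0.12,0.025,0,0,10.0,0.45],[-0.074,0.134,0.03,0,0,11.2,0.45],[-0.081,0.147,0.035,0,0,12.3,0.45],[-0.086,0.158,0.039,0,0,13.1,0.45],[-0.09,0.164,0.041,0,0,13.7,0.45],[-0.091,0.1655,0.0415,0,0,13.85,0.45],[-0.091,0.1655,0.0415,0,0,13.85,0.45],[-0.091,0.1655,0.0415,0,0,13.85,0.45]]]}}

```text
t: 22.42
eef_pos: [0.519, -0.3347, 0.0664]
tool_rot: [-0.0, 0.998, -0.061, -0.001]
contact_force: [0.2, 0.8, -1.1]
gripper_width: 0.451
grasp_force: 0.0
```

```bash
python3 - <<'E'
from station import bot
from h import *
rel(bot,[.521,-.336,.0055],83)
E
```

```text
t 22.42 tcp [ 0.519  -0.3347  0.0664] shift [0.0022 0.0011 0.0609] turn [-0.01  0.02 -0.  ]
```

>>> {"api": "servo_tool", "payload": {"motion": [[[0.001,0,0.01,0,0,0,0.45],[0.001,0,0.025,0,0,0,0.45],[0.001,0,0.04,0,0,0,0.45],[0.001,0,0.052,0,0,0,0.45],[0.001,0,0.058,0,0,0,0.45],[0.001,0,0.061,0,0,0,0.45],[0.001,0,0.0615,0,0,0,0.45],[0.001,0,0.0615,0,0,0,0.35],[0.001,0,0.0615,0,0,0,0.25],[0.001,0,0.0615,0,0,0,0.15],[0.001,0,0.0615,0,0,0,0.05],[0.001,0,0.0615,0,0,0,0],[0.001,0,0.0615,0,0,0,0],[0.001,0,0.0615,0,0,0,0],[0.001,0,0.0615,0,0,0,0]]]}}

```text
t: 23.67
eef_pos: [0.5214, -0.3357, 0.0067]
tool_rot: [0.0, 0.998, -0.062, 0.001]
contact_force: [0.1, 0.3, 5.0]
gripper_width: 0.188
grasp_force: 39.7
```

>>> {"api": "servo_tool", "payload": {"motion": [[[0,0,-0.008,0,0,0,0],[0,0,-0.022,0,0,0,0],[0,0,-0.042,0,0,0,0],[0,0,-0.062,0,0,0,0],[0,0,-0.075,0,0,0,0],[0,0,-0.08,0,0,0,0],[0,0,-0.08,0,0,0,0]]]}}

```text
t: 24.25
eef_pos: [0.5216, -0.3358, 0.0876]
tool_rot: [0.001, 0.998, -0.062, 0.001]
contact_force: [-0.4, -0.6, -0.3]
gripper_width: 0.187
grasp_force: 39.1
```

```bash
python3 - <<'E'
from station import bot
from h import *
rel(bot,[.474,-.2086,.08],-27.8)
c=bot.read_camera("side"); a=cv2.resize(c["img"][130:340,250:490],None,fx=2,fy=2); cv2.imwrite("pics/s5.png",a[:,:,::-1])
E
```

```text
t 24.25 tcp [ 0.5216 -0.3358  0.0876] shift [-0.063  -0.1204  0.0073] turn [  0.03  -0.02 -13.86]
```

View pics/s5.png

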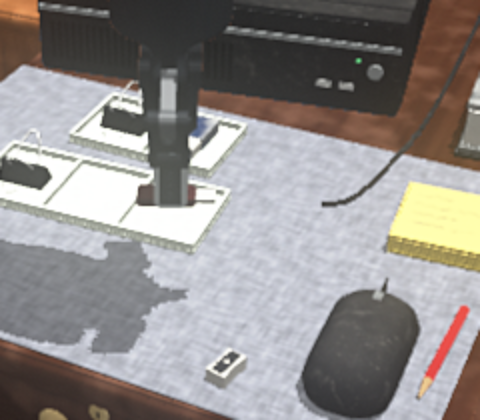

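The memory stick is held level at about (175,193).

>>> {"api": "servo_tool", "payload": {"motion": [[[-0.001,-0.002,0,0,0,-0.3,0],[-0.004,-0.007,0,0,0,-0.9,0],[-0.008,-0.015,0,0,0,-1.7,0],[-0.013,-0.024,0,0,0,-2.8,0],[-0.018,-0.035,0,0,0,-4.0,0],[-0.024,-0.045,0,0,0,-5.2,0],[-0.029,-0.056,0,0,0,-6.4,0],[-0.035,-0.066,0,0,0,-7.6,0],[-0.04,-0.076,0,0,0,-8.8,0],[-0.045,-0.087,0,0,0,-10.0,0],[-0.051,-0.097,0,0,0,-11.2,0],[-0.056,-0.107,0,0,0,-12.3,0],[-0.06,-0.114,0,0,0,-13.1,0],[-0.062,-0.119,0,0,0,-13.7,0],[-0.063,-0.12,0,0,0,-13.85,0],[-0.063,-0.12,0,0,0,-13.85,0],[-0.063,-0.12,0,0,0,-13.85,0]]]}}

```text
t: 25.72
eef_pos: [0.4727, -0.2087, 0.0853]
tool_rot: [-0.0, 0.857, 0.516, -0.0]
contact_force: [0.3, 0.5, -0.0]
gripper_width: 0.19
grasp_force: 39.1
```

```bash
python3 - <<'E'
from station import bot
from h import *
rel(bot,[.474,-.2086,.0097],-27.8)
E
```

```text
t 25.72 tcp [ 0.4727 -0.2087  0.0853] shift [0.0007 0.0012 0.0756] turn [-0.01  0.   -0.02]
```

>>> {"api": "servo_tool", "payload": {"motion": [[[-0.002,0,0.01,0,0,0,0],[-0.002,0,0.026,0,0,0,0],[-0.002,0,0.044,0,0,0,0],[-0.002,0,0.059,0,0,0,0],[-0.002,0,0.067,0,0,0,0],[-0.002,0,0.072,0,0,0,0],[-0.002,0,0.0745,0,0,0,0],[-0.002,0,0.0752,0,0,0,0],[-0.002,0,0.0752,0,0,0,0],[-0.002,0,0.0752,0,0,0,0]]]}}

```text
t: 26.55
eef_pos: [0.4726, -0.2105, 0.0112]
tool_rot: [0.0, 0.856, 0.516, 0.0]
contact_force: [0.1, -0.5, -0.5]
gripper_width: 0.187
grasp_force: 39.1
```

>>> {"api": "servo_tool", "payload": {"motion": [[[0,0,0.001,0,0,0,0],[0,0,0.0016,0,0,0,0],[0,0,0.0016,0,0,0,0],[0,0,0.0016,0,0,0,0.2],[0,0,0.0016,0,0,0,0.24],[0,0,0.0016,0,0,0,0.28],[0,0,0.0016,0,0,0,0.3],[0,0,0.0016,0,0,0,0.3],[0,0,0.0016,0,0,0,0.3],[0,0,-0.003,0,0,0,0.3],[0,0,-0.015,0,0,0,0.3],[0,0,-0.035,0,0,0,0.3],[0,0,-0.055,0,0,0,0.35],[0,0,-0.07,0,0,0,0.4],[0,0,-0.08,0,0,0,0.45],[0,0,-0.08,0,0,0,0.45]]]}}

```text
t: 27.88
eef_pos: [0.4736, -0.2109, 0.0933]
tool_rot: [0.002, 0.856, 0.516, 0.001]
contact_force: [0.8, 0.5, -0.2]
gripper_width: 0.451
grasp_force: 0.0
```

```bash
python3 - <<'E'
from station import bot
from h import *
c=bot.read_camera("top");im=c["img"]; u=im[180:235,375:435]; cv2.imwrite("pics/t6.png",cv2.resize(u,None,fx=8,fy=8,interpolation=cv2.INTER_CUBIC)[:,:,::-1])
rel(bot,[.5485,-.4205,.07],-44)
E
```

```text
t 27.93 tcp [ 0.4728 -0.2106  0.0919] shift [-0.1502  0.1649  0.0223] turn [ 0.03 -0.01  3.23]
```

View pics/t6.png

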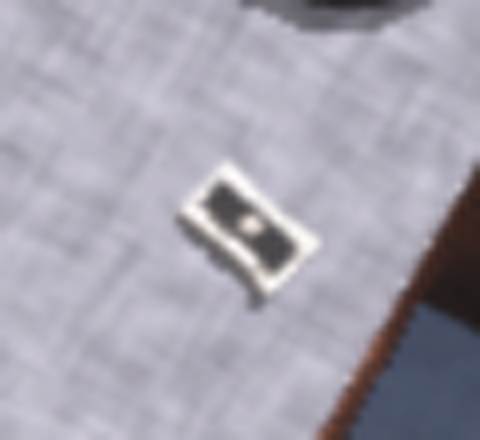

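The crop's top-face corners are (227,160), (180,213), (268,293) and (318,243). That puts the sharpener's centre at pixel (405.6,208) with its long axis at about 47°.

>>> {"api": "servo_tool", "payload": {"motion": [[[-0.004,0.004,0,0,0,0.1,0.35],[-0.012,0.013,0.001,0,0,0.3,0.35],[-0.024,0.026,0.003,0,0,0.5,0.35],[-0.039,0.043,0.005,0,0,0.8,0.35],[-0.055,0.061,0.008,0,0,1.1,0.35],[-0.072,0.079,0.01,0,0,1.4,0.35],[-0.088,0.097,0.013,0,0,1.7,0.35],[-0.105,0.115,0.015,0,0,2.0,0.35],[-0.121,0.133,0.018,0,0,2.3,0.35],[-0.135,0.148,0.02,0,0,2.6,0.35],[-0.144,0.158,0.021,0,0,2.8,0.35],[-0.149,0.164,0.022,0,0,2.9,0.35],[-0.15,0.165,0.022,0,0,2.9,0.35],[-0.15,0.165,0.022,0,0,2.9,0.35],[-0.15,0.165,0.022,0,0,2.9,0.35]]]}}

```text
t: 29.18
eef_pos: [0.5477, -0.4189, 0.068]
tool_rot: [-0.001, 0.915, 0.405, -0.0]
contact_force: [-0.3, 0.1, 0.2]
gripper_width: 0.352
grasp_force: 0.0
```

```bash
python3 - <<'E'
from station import bot
from h import *
c=bot.read_camera("top"); print(onz(c,(405.4,208.0),.0155))
rel(bot,[.5488,-.4208,.0075],-42.5)
E
```

```text
[ 0.54939092 -0.42079403  0.0155    ]
t 29.23 tcp [ 0.5479 -0.4187  0.0684] shift [-0.0009  0.0021  0.0609] turn [-0.01 -0.    0.05]
```

>>> {"api": "servo_tool", "payload": {"motion": [[[-0.001,0.001,0.01,0,0,0,0.35],[-0.001,0.001,0.025,0,0,0,0.35],[-0.001,0.001,0.04,0,0,0,0.35],[-0.001,0.001,0.052,0,0,0,0.35],[-0.001,0.001,0.058,0,0,0,0.35],[-0.001,0.001,0.061,0,0,0,0.35],[-0.001,0.001,0.0615,0,0,0,0.35],[-0.001,0.001,0.0615,0,0,0,0.25],[-0.001,0.001,0.0615,0,0,0,0.2],[-0.001,0.001,0.0615,0,0,0,0.1],[-0.001,0.001,0.0615,0,0,0,0.05],[-0.001,0.001,0.0615,0,0,0,0],[-0.001,0.001,0.0615,0,0,0,0],[-0.001,0.001,0.0615,0,0,0,0],[-0.001,0.001,0.0615,0,0,0,0]]]}}

```text
t: 30.48
eef_pos: [0.5486, -0.4218, 0.008]
tool_rot: [0.001, 0.915, 0.404, 0.0]
contact_force: [0.1, -0.7, 5.7]
gripper_width: 0.151
grasp_force: 40.6
```

>>> {"api": "servo_tool", "payload": {"motion": [[[0,0,-0.008,0,0,0,0],[0,0,-0.022,0,0,0,0],[0,0,-0.042,0,0,0,0],[0,0,-0.062,0,0,0,0],[0,0,-0.075,0,0,0,0],[0,0,-0.08,0,0,0,0],[0,0,-0.08,0,0,0,0]]]}}

```text
t: 31.07
eef_pos: [0.5488, -0.4219, 0.089]
tool_rot: [0.001, 0.915, 0.404, 0.001]
contact_force: [-0.5, 0.8, -0.5]
gripper_width: 0.15
grasp_force: 40.0
```

```bash
python3 - <<'E'
from station import bot
from h import *
rel(bot,[.5315,-.2389,.08],-27.8)
E
```

```text
t 31.07 tcp [ 0.5488 -0.4219  0.089 ] shift [ 0.1236 -0.1361  0.0087] turn [ 0.03  0.   -2.91]
```

>>> {"api": "servo_tool", "payload": {"motion": [[[0.003,-0.004,0,0,0,-0.1,0],[0.01,-0.011,0,0,0,-0.3,0],[0.02,-0.022,0,0,0,-0.5,0],[0.033,-0.036,0,0,0,-0.8,0],[0.047,-0.051,0,0,0,-1.1,0],[0.06,-0.066,0,0,0,-1.4,0],[0.074,-0.081,0,0,0,-1.7,0],[0.087,-0.096,0,0,0,-2.0,0],[0.1,-0.11,0,0,0,-2.3,0],[0.111,-0.122,0,0,0,-2.6,0],[0.119,-0.131,0,0,0,-2.8,0],[0.123,-0.135,0,0,0,-2.9,0],[0.1235,-0.136,0,0,0,-2.9,0],[0.1235,-0.136,0,0,0,-2.9,0],[0.1235,-0.136,0,0,0,-2.9,0]]]}}

```text
t: 32.32
eef_pos: [0.5306, -0.2398, 0.0871]
tool_rot: [0.0, 0.857, 0.516, -0.0]
contact_force: [-0.4, 0.3, 0.2]
gripper_width: 0.15
grasp_force: 40.0
```

```bash
python3 - <<'E'
from station import bot
from h import *
rel(bot,[.5315,-.2389,.011],-27.8)
E
```

```text
t 32.32 tcp [ 0.5306 -0.2398  0.0871] shift [0.0012 0.0003 0.0761] turn [ 0.01  0.01 -0.03]
```

>>> {"api": "servo_tool", "payload": {"motion": [[[0.001,0,0.01,0,0,0,0],[0.001,0,0.026,0,0,0,0],[0.001,0,0.044,0,0,0,0],[0.001,0,0.059,0,0,0,0],[0.001,0,0.067,0,0,0,0],[0.001,0,0.072,0,0,0,0],[0.001,0,0.0745,0,0,0,0],[0.001,0,0.0757,0,0,0,0],[0.001,0,0.0757,0,0,0,0],[0.001,0,0.0757,0,0,0,0]]]}}

```text
t: 33.15
eef_pos: [0.5317, -0.2378, 0.0121]
tool_rot: [0.0, 0.856, 0.516, 0.0]
contact_force: [-0.1, 0.2, -0.9]
gripper_width: 0.152
grasp_force: 40.0
```

>>> {"api": "servo_tool", "payload": {"motion": [[[0,0,0.001,0,0,0,0],[0,0,0.0014,0,0,0,0],[0,0,0.0014,0,0,0,0],[0,0,0.0014,0,0,0,0.16],[0,0,0.0014,0,0,0,0.2],[0,0,0.0014,0,0,0,0.24],[0,0,0.0014,0,0,0,0.27],[0,0,0.0014,0,0,0,0.27],[0,0,0.0014,0,0,0,0.27],[0,0,-0.003,0,0,0,0.27],[0,0,-0.015,0,0,0,0.27],[0,0,-0.035,0,0,0,0.27],[0,0,-0.06,0,0,0,0.27],[0,0,-0.09,0,0,0,0.27],[0,0,-0.11,0,0,0,0.27],[0,0,-0.12,0,0,0,0.27],[0,0,-0.12,0,0,0,0.27]]]}}

```text
t: 34.57
eef_pos: [0.5328, -0.2382, 0.1346]
tool_rot: [0.002, 0.856, 0.516, 0.002]
contact_force: [0.6, 0.3, 0.2]
gripper_width: 0.271
grasp_force: 0.0
```

>>> {"api": "servo_tool", "payload": {"motion": [[[-0.005,0.004,0,0,0,0,0.27],[-0.02,0.012,0,0,0,0,0.27],[-0.04,0.025,0,0,0,0,0.27],[-0.065,0.04,0,0,0,0,0.27],[-0.09,0.055,0,0,0,0,0.27],[-0.115,0.07,0,0,0,0,0.27],[-0.14,0.085,0,0,0,0,0.27],[-0.155,0.095,0,0,0,0,0.27],[-0.16,0.1,0,0,0,0,0.27],[-0.16,0.1,0,0,0,0,0.27],[-0.16,0.1,0,0,0,0,0.27]]]}}

```text
t: 35.48
eef_pos: [0.5446, -0.4243, 0.1299]
tool_rot: [-0.001, 0.856, 0.517, -0.0]
contact_force: [0.1, -0.3, 0.1]
gripper_width: 0.274
grasp_force: 0.0
```

```bash
python3 - <<'E'
from station import bot
from h import *
c=bot.read_camera("top");im=c["img"]; cv2.imwrite("pics/t7.png",cv2.resize(im[100:400,150:460],None,fx=1.9,fy=1.9)[:,:,::-1])
c=bot.read_camera("side"); a=cv2.resize(c["img"][130:340,150:490],None,fx=2.3,fy=2.3); cv2.imwrite("pics/s7.png",a[:,:,::-1])
E
```

```text
(no output)
```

View pics/t7.png

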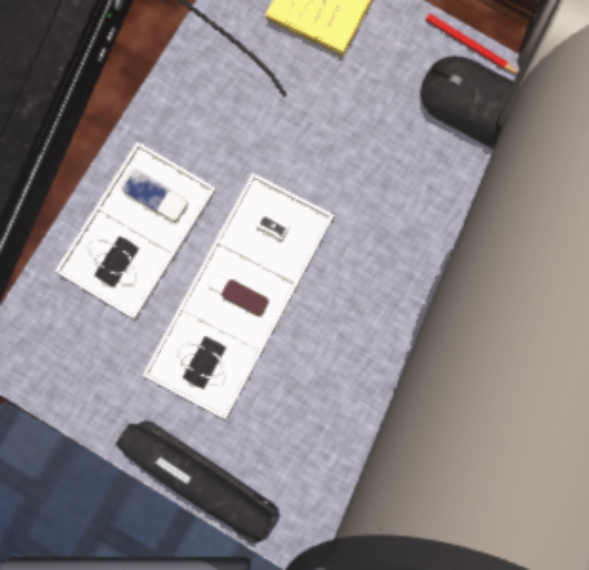

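View pics/s7.png

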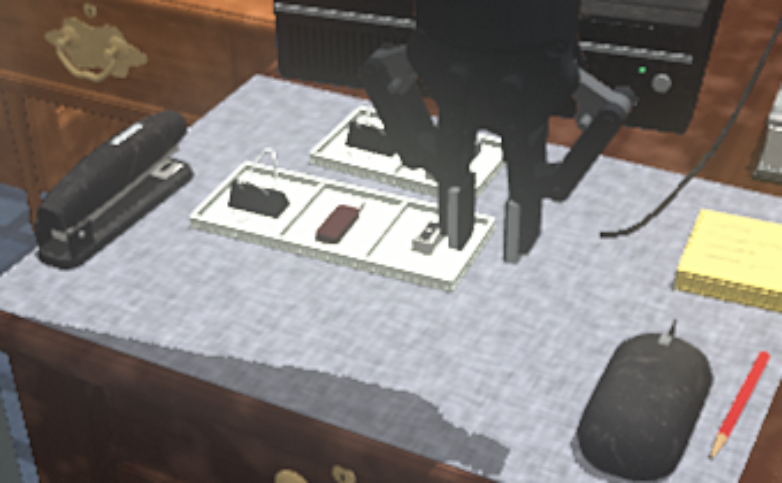

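All five items lie in their own compartments: in the top view, the eraser is at (155,195), the clips at (117,262) and (205,362), the stick at (245,297) and the sharpener at (272,228). The mouse and stapler have not moved, and the arm is clear of everything.

```bash
python3 -c "
from station import bot
print(bot.hand_in())"
```

```text
the job is handed in; nothing more can be done
None
```

Both kits are made up and the job is handed in at about 36 s: each item sits upright in its own compartment, and the mouse and stapler look unmoved in the final pictures.

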